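# Put the capped sample jars away in their holders

## Task

Put the three capped amber sample jars into the round blue holders, each in the holder of its own size, starting with the largest jar, then the medium one, then the smallest. Keep the jars upright, set each one down gently, without letting it drop, so that it stands flat on the bottom of its well, and leave the uncapped jar, the steel beaker and the plastic box where they stand.

Things in the scene. Friction and masses are not known exactly. Their poses are not given: they have to be found in the camera images.
- jar_small: The small capped sample jar: a straight upright cylinder of amber glass 28 mm in diameter with a flat white screw cap (cap 24 mm in diameter, the top 16 mm), 65 mm tall in all, standing loose on the bench; 40 to 80 g. Origin at the centre of its underside, z up; its yaw means nothing.
- jar_medium: The medium capped sample jar: a straight upright cylinder of amber glass 46 mm in diameter with a flat white screw cap (cap 42 mm in diameter, the top 16 mm), 78 mm tall in all, standing loose on the bench; 110 to 210 g. Origin at the centre of its underside, z up; its yaw means nothing.
- jar_large: The large capped sample jar: a straight upright cylinder of amber glass 64 mm in diameter with a flat white screw cap (cap 60 mm in diameter, the top 16 mm), 90 mm tall in all, standing loose on the bench; 240 to 460 g. Origin at the centre of its underside, z up; its yaw means nothing.
- holder_small: The small jar holder: a low round blue plastic dish, fixed to the bench, 58 mm outside and 17 mm high, with one open round well 44 mm in diameter (made for the small jar, 28 mm); wall 7 mm thick, well floor 5 mm above the bench. Origin at the centre of its underside, on the bench; z up; its yaw means nothing.
- holder_medium: The medium jar holder: a low round blue plastic dish, fixed to the bench, 76 mm outside and 17 mm high, with one open round well 62 mm in diameter (made for the medium jar, 46 mm); wall 7 mm thick, well floor 5 mm above the bench. Origin at the centre of its underside, on the bench; z up; its yaw means nothing.
- holder_large: The large jar holder: a low round blue plastic dish, fixed to the bench, 94 mm outside and 17 mm high, with one open round well 80 mm in diameter (made for the large jar, 64 mm); wall 7 mm thick, well floor 5 mm above the bench. Origin at the centre of its underside, on the bench; z up; its yaw means nothing.
- jar_open: Bystander: an empty amber glass jar WITHOUT a cap, open at the top, 46 mm in diameter, 66 mm tall, loose on the bench. Origin at the centre of its underside, z up.
- beaker: Bystander: an open steel beaker, 68 mm in diameter at the rim, 80 mm tall, loose on the bench. Origin at the centre of its underside, z up.
- tip_box: Bystander: a closed rectangular plastic box, grey with a white lid, 77 x 52 x 44 mm, its long side along its x, loose on the bench. Origin at the centre of its underside, z up.
There are look-alikes about, which are no part of the job. Leave any black or turquoise look-alike of the jar_small alone. Leave any black or purple look-alike of the jar_large alone.

How it is judged (in metres and radians):
On the way, in this order (a step that is already met when the one before it is completed fails the run):
1. the large jar stands in the large holder, released (horizontal distance between jar_large and holder_large below 0.012 m and z of jar_large in the frame of holder_large between 0.002 and 0.008 m and angle between jar_large's own z axis and vertical below 0.1 rad and contact force between the fingers and jar_large below 0.2 N), for 0.2 s.
2. the medium jar stands in the medium holder, released (horizontal distance between jar_medium and holder_medium below 0.012 m and z of jar_medium in the frame of holder_medium between 0.002 and 0.008 m and angle between jar_medium's own z axis and vertical below 0.1 rad and contact force between the fingers and jar_medium below 0.2 N), for 0.2 s.
3. the small jar stands in the small holder, released (horizontal distance between jar_small and holder_small below 0.012 m and z of jar_small in the frame of holder_small between 0.002 and 0.008 m and angle between jar_small's own z axis and vertical below 0.1 rad and contact force between the fingers and jar_small below 0.2 N), for 0.2 s.
At the end, for the whole second after the job is handed in: Each capped jar stands released and at rest in the holder of its own size: axis within 12 mm of the holder's axis, underside 2 to 8 mm above the holder's underside (on the well floor), tilted less than 0.1 rad, slower than 20 mm/s (all of step 1 and all of step 2 and all of step 3 and linear speed of each of jar_small, jar_medium, jar_large below 0.02 m/s); the robot touches nothing.
It fails at once if a capped jar is tipped by more than 0.5 rad (angle between any of jar_small, jar_medium, jar_large's own z axis and vertical above 0.5 rad).
It fails at once if a capped jar is let fall or knocked: faster than 0.5 m/s out of the fingers (a drop of some 13 mm) ((linear speed of jar_small above 0.5 m/s and contact force between the fingers and jar_small below 0.05 N) or (linear speed of jar_medium above 0.5 m/s and contact force between the fingers and jar_medium below 0.05 N) or (linear speed of jar_large above 0.5 m/s and contact force between the fingers and jar_large below 0.05 N)).
It fails at once if the uncapped jar is moved by more than 25 mm or tipped by more than 0.3 rad (distance of jar_open from where it was at the start of the episode above 0.025 m or angle between jar_open's own z axis and vertical above 0.3 rad).
It fails at once if the beaker is moved by more than 25 mm or tipped by more than 0.3 rad (distance of beaker from where it was at the start of the episode above 0.025 m or angle between beaker's own z axis and vertical above 0.3 rad).
It fails at once if the plastic box is moved by more than 25 mm or tipped by more than 0.3 rad (distance of tip_box from where it was at the start of the episode above 0.025 m or angle between tip_box's own z axis and vertical above 0.3 rad).
It also fails if it takes over 96 s, if anything falls off the work surface, if the arm or the gripper's body presses on something with over 40 N, if the wrist force passes 120 N, or if a joint passes its speed limit or range.

## Robot

A 6-joint arm with a two-finger parallel gripper is mounted at the origin on the work surface. World frame = base frame: x ahead of the robot, y to its left, z up, the work surface at z = 0. Lengths are in m, angles in degrees, forces in N, time in s.
With the tool pointing down it reaches from about 0.4 to 0.825 m from the base axis. Payload 7 kg.
Tool frame: the origin (TCP) lies between the finger pads; the fingertips stand 25 mm ahead of it and the grasp point (between the pads) lies 6 mm ahead of it; z points along the fingers, y is the line along which they close (so a half turn about z gives the same grasp; the last joint's range is limited). The gripper opens to 88 mm and grips with 3 to 60 N. Pads are 19 mm wide; open, the fingers measure 130 mm over their backs; the gripper's body (78 mm by 193 mm) begins 47 mm behind the grasp point.
Start: joints at [93.627, 20.546, 0.682, 0, -70.136, -16.507], TCP at [0.15, 0.658, 0.252] pointing down, gripper open.
Joint ranges: [-176.03, 176.03], [-82.01, 121.73], [-58.28, 71.71], [-173.87, 95.51], [-174.79, -0.11], [-173.66, 173.66]. Speed limits (degrees/s): [136.94, 136.94, 172.46, 180, 180, 180].

## Interface

Orientations are given as [roll, pitch, yaw] about the fixed x, y, z axes, in that order (R = Rz(yaw) Ry(pitch) Rx(roll)).
In Python, from plant import status, optics, job gives the robot as it stands. The module is installed in compiled form; this text tells all that it offers.
- The arm moves only by the tool drive_effector, called after ">>>" by a JSON object that holds its "fn" and its "kwargs", one argument or row to a line. Schema: {"type":"object","properties":{"rows":{"type":"array","items":{"type":"number"},"minItems":5,"maxItems":40},"only":{"type":"string"},"quiet":{"type":"boolean"},"lines":{"type":"string"}},"required":["rows"],"additionalProperties":false}. rows is one flat list of numbers that holds 1 to 8 rows one after another, with no inner brackets; each row has 5 numbers: dx, dy, dz in parts of the range, where 1.0 means 1000 mm, then a turn about the tool's z in a scale on which 1.0 is pi rad, then the finger opening in m; each row is the pose to reach, as a shift and turn from the pose commanded when the call began, along the tool's axes at that moment; what a row does not reach only later rows make up. A row lasts 1/8 s, in which the tool goes at most 0.0625 m and 10.7 degrees, less where a joint would pass 70% of its speed; a pose out of reach is approached as far as the arm can. The fingers move at their own pace and stop on an object; the grip force is fixed at half the most. Time passes only in rows, so rows that do not move let the fingers close. The tool returns the time, the measured TCP pose, the force, the opening and the grip force at its end. only (a regular expression) keeps the lines of the reply that match it, lines (a string "A,B") keeps lines A to B, and quiet returns only ok. A shift or turn number past 1, either way, is cut back to 1. Input that does not fit is refused with a message, and nothing moves.
- status.get_obs(): the state, without advancing time (a new reading comes with each control period).
- optics.snapshot(name): name is "scene" or "top"; returns a dict with "frame" (420x560x3 uint8, red, green, blue), "z_map" (420x560 float32, m along the optical axis (not along the pixel's ray), 0 where there is no reading), "fovy" (degrees; the focal length in pixels is half the picture's height over the tangent of half this angle, whatever the lens; pixels are square), "cx", "cy" (the principal point, pixels), "R" (3x3) and "t" (3): a world point X has camera coordinates R X + t. Camera axes: x right, y down, z forward; pixel columns grow to the right and rows downward; lengths in m; the calibration is good to about 2 mm. A picture is of the moment at which its call begins.
- job.close_job(): hands the job in; it is judged then, once.
The state is a dict: "clock": time; "joint_pos": joint angles; "qvel": joint speeds; "tau": joint torques, N m; "tool_pos": TCP position; "orientation": TCP orientation; "force": force on the tool from outside, world axes, zero at the start; "moment": the same for the moment, N m; "opening": finger opening in m; "gripper_force": force on a finger pad.
Only numpy, scipy, OpenCV 4.12 (cv2) and the standard library are available. Lean on these libraries where they do the work, as an engineer would, in place of code of your own. Each camera call takes 0.05 s, during which the arm holds its last target. There are 200 camera calls.

## Working session

There is one attempt and no reset: what is moved stays moved. The work goes in short steps, Python scripts to look and compute and a tool call to move; the robot and the scene stay as the last step left them, time stands still between calls to the robot, and variables do not carry over. Pictures are saved under pics/ and viewed, at most 14 in all, crops included, and the job is handed in when it is done.

```bash
mkdir -p pics; cat > h.py <<'E'
import numpy as np, cv2
from plant import status, optics
def snap(name, png=None):
    s=optics.snapshot(name)
    if png: cv2.imwrite('pics/'+png, cv2.cvtColor(s['frame'],cv2.COLOR_RGB2BGR))
    return s
def cloud(s):
    h,w=s['z_map'].shape; f=h/2/np.tan(np.radians(s['fovy'])/2)
    u,v=np.meshgrid(np.arange(w),np.arange(h)); z=s['z_map']
    P=np.stack([(u-s['cx'])/f*z,(v-s['cy'])/f*z,z],-1)
    return (P-s['t'])@s['R']   # R^T (P-t)
E
python3 - <<'E'
from h import *
for n in('scene','top'):
    s=snap(n,n+'0.png'); np.savez(n+'0.npz',**s)
    print(n,s['fovy'],s['cx'],s['cy'],-s['R'].T@s['t'],s['R'].round(2).tolist())
print(status.get_obs())
E
```

```text
scene 54.92921026935705 279.3551209477604 206.39464210611422 [ 1.09286627 -0.22537333  0.65484636] [[0.4, 0.92, -0.02], [0.63, -0.29, -0.72], [-0.67, 0.28, -0.69]]
top 52.41922066977104 278.30676632949394 204.49282156794578 [ 0.33626038 -0.00699747  0.93450668] [[0.03, -1.0, -0.01], [-0.98, -0.02, -0.19], [0.19, 0.01, -0.98]]
{'clock': 0.1, 'joint_pos': array([ 9.36285880e+01,  2.05878626e+01,  6.39319951e-01, -1.83780894e-02,
       -7.01361086e+01, -1.65071770e+01]), 'qvel': array([ 0.12702609, -0.09175811,  0.07336617,  0.0014755 , -0.00874934,
        0.05400051]), 'tau': array([-1.58536190e-03, -5.84163845e+01,  2.93746966e+01,  7.01535702e+00,
        1.01955087e-02, -4.50017239e-05]), 'tool_pos': array([0.15037485, 0.65762514, 0.25071059]), 'orientation': array([ 1.79913928e+02, -7.48928812e-03, -1.28848408e+01]), 'force': array([ 0.44744136, -0.22409939, -0.62946044]), 'moment': array([-0.00871698,  0.00124402,  0.01576932]), 'gripper_force': 0.0, 'opening': 0.08743736156806951}
```

View pics/scene0.png

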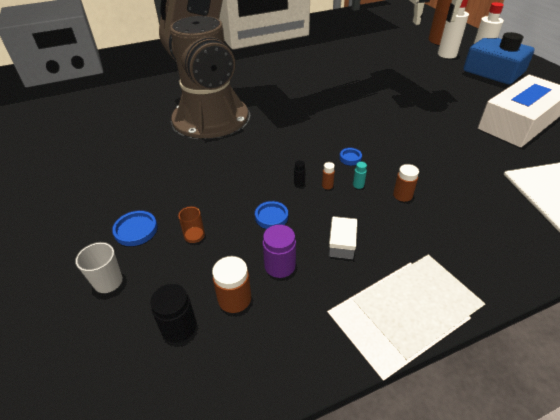

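View pics/top0.png

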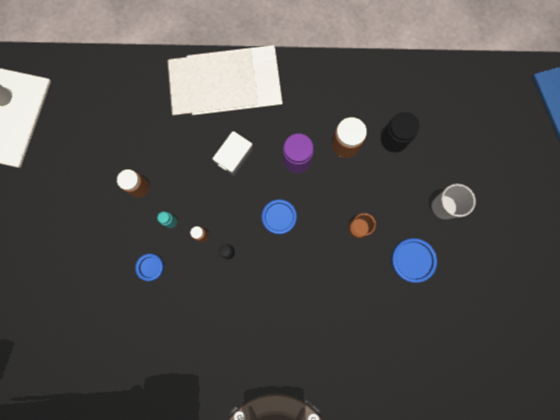

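Scene view: amber, white-capped jars at (232,284) large, (405,183) medium and (328,176) small. In the top view they are at (350,132), (128,181) and (198,233). 
What could be mistaken for them (top pixels): purple (298,149), black (402,127), turquoise (165,219), small black (227,252), uncapped amber (363,226). 
Holders (top pixels): (414,260) large, (279,217) medium, (149,267) small. 
I choose the amber jars with white caps, and next I measure them and check a crop.

```bash
cat > meas.py <<'E'
from h import *
from scipy.ndimage import label
def measure(s):
    P=cloud(s); F=s['frame'].astype(int); r,g,b=F[...,0],F[...,1],F[...,2]; ok=s['z_map']>0
    out=[]
    def comps(m,tag):
        L,n=label(m)
        for i in range(1,n+1):
            k=L==i
            if k.sum()<40: continue
            q=P[k]; zt=np.percentile(q[:,2],60); t=q[abs(q[:,2]-zt)<.006]
            (c,rad)=cv2.minEnclosingCircle(t[:,:2].astype(np.float32))
            vv,uu=np.where(k)
            out.append((tag,int(uu.mean()),int(vv.mean()),k.sum(),np.round(c,4),round(2*rad,4),round(float(zt),4),t.mean(0).round(4)))
    R=ok&(P[...,0]>.15)&(P[...,0]<.9)&(abs(P[...,1])<.6)
    comps(R&(P[...,2]>.022)&(P[...,2]<.12),'obj')
    comps(R&(b>130)&(r<90)&(P[...,2]<.03),'hold')
    comps(R&(F.min(-1)>150)&(P[...,2]>.05)&(P[...,2]<.12),'cap')
    return out
if __name__=='__main__':
    for n in('top','scene'):
        s=dict(np.load(n+'0.npz')); print(n)
        for o in measure(s): print(*o)
    s=np.load('top0.npz')['frame']; c=[cv2.resize(s[v-32:v+32,u-32:u+32],(256,256),interpolation=2) for u,v in((350,132),(128,181),(198,233))]
    cv2.imwrite('pics/crop.png',np.hstack(c)[...,::-1])
E
python3 meas.py
```

```text
top
obj 400 130 1018 [ 0.6704 -0.2554] 0.0608 0.09 [ 0.6693 -0.2544  0.0904]
obj 349 136 955 [ 0.6546 -0.1447] 0.061 0.0901 [ 0.6538 -0.1436  0.0904]
obj 232 152 892 [0.6203 0.1084] 0.09 0.0447 [0.6199 0.1082 0.0443]
obj 297 151 903 [ 0.6172 -0.034 ] 0.0606 0.0903 [ 0.6166 -0.0338  0.0904]
obj 131 182 549 [0.5445 0.3188] 0.0433 0.0773 [0.5434 0.318  0.0779]
obj 455 201 833 [ 0.5156 -0.3606] 0.0655 0.0667 [ 0.5192 -0.3679  0.0671]
obj 166 218 193 [0.468  0.2421] 0.0239 0.0638 [0.4678 0.2411 0.0645]
obj 363 224 281 [ 0.464  -0.1727] 0.0462 0.0607 [ 0.4639 -0.174   0.0628]
obj 198 233 175 [0.4386 0.1713] 0.0238 0.0646 [0.4386 0.1707 0.0649]
obj 226 251 162 [0.4031 0.1114] 0.0238 0.0648 [0.4028 0.1111 0.065 ]
hold 540 81 112 [ 0.8064 -0.5974] 0.0624 0.0135 [ 0.8138 -0.5935  0.0131]
hold 278 216 945 [0.485  0.0036] 0.0786 0.0078 [0.4849 0.0035 0.0058]
hold 414 260 1519 [ 0.3978 -0.2902] 0.0985 0.0075 [ 0.3967 -0.2899  0.0059]
hold 148 266 580 [0.3672 0.2786] 0.0583 0.0142 [0.3672 0.2788 0.0159]
cap 351 131 634 [ 0.6546 -0.1447] 0.061 0.0909 [ 0.6542 -0.1439  0.0905]
cap 127 179 318 [0.544
[... 709 characters left out ...]
.5153 -0.3595] 0.0663 0.0629 [ 0.5133 -0.3611  0.063 ]
obj 231 281 1526 [ 0.6533 -0.143 ] 0.0628 0.0878 [ 0.6571 -0.1432  0.0885]
obj 172 309 1765 [ 0.6699 -0.2536] 0.0611 0.088 [ 0.6722 -0.2535  0.0886]
hold 350 154 212 [0.3682 0.2804] 0.0595 0.014 [0.3681 0.2801 0.0148]
hold 271 213 590 [0.4834 0.0056] 0.0773 0.0114 [0.4828 0.0044 0.0136]
hold 134 226 949 [ 0.3971 -0.2871] 0.0872 0.0057 [ 0.3886 -0.2866  0.0043]
cap 328 166 76 [0.438  0.1726] 0.0273 0.0627 [0.4407 0.1722 0.0625]
cap 409 171 221 [0.5464 0.3206] 0.0446 0.0764 [0.5462 0.3194 0.0761]
cap 84 266 51 [ 0.5242 -0.3715] 0.0586 0.0793 [ 0.532  -0.3786  0.079 ]
cap 229 271 825 [ 0.6533 -0.143 ] 0.0628 0.0889 [ 0.6566 -0.1434  0.0886]
```

View pics/crop.png

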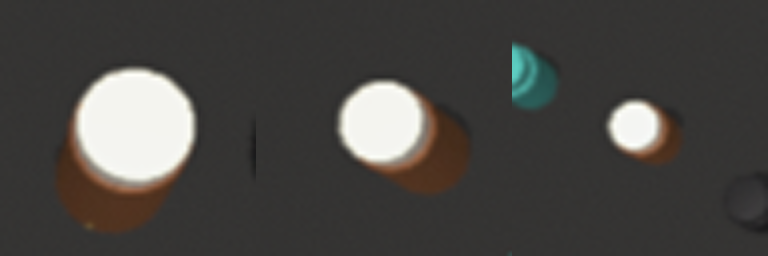

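The crop confirms three amber bodies with white caps, the large, medium and small jars. Sizes and heights match (60/42/24 mm caps at 90/78/65 mm). I'll grasp with the fingers closing along x (yaw -90), and start by heading toward the large jar while turning.

Units first: turns go in shares of pi rad. So 9.6 degrees / 180 = 0.0533.

```bash
cat > go.py <<'E'
import sys; from h import *
from scipy.spatial.transform import Rotation as R
# go.py x y tcpz : shift in tool axes to target and yaw turn to -90
o=status.get_obs(); r=R.from_euler('xyz',o['orientation'],degrees=True)
print('tool d',(r.inv().apply(np.array(list(map(float,sys.argv[1:4])))-o['tool_pos'])).round(4),'turn',round(o['orientation'][2]+90,2),'tcp',o['tool_pos'].round(4),'rpy',o['orientation'].round(2),'F',o['force'].round(1),'t',round(o['clock'],2))
E
```

>>> {"fn": "drive_effector", "kwargs": {
  "rows": [0.04, 0.04, 0, 0.0533, 0.088, 0.08, 0.08, 0, 0.1067, 0.088, 0.12, 0.12, 0, 0.16, 0.088, 0.16, 0.16, 0, 0.2133, 0.088, 0.2, 0.2, 0, 0.2667, 0.088, 0.24, 0.24, 0, 0.32, 0.088, 0.28, 0.28, 0, 0.3733, 0.088, 0.32, 0.32, 0, 0.4283, 0.088]
}}

```text
clock: 1.1
tool_pos: [0.3916, 0.273, 0.2516]
orientation: [-180.0, 0.0, -90.3]
force: [0.2, 0.5, 0.0]
opening: 0.0876
gripper_force: 0.0
```

```bash
python3 go.py .654 -.144 .2
```

```text
tool d [ 0.4157 -0.2644  0.0515] turn -0.28 tcp [0.3916 0.273  0.2516] rpy [-1.800e+02  1.000e-02 -9.028e+01] F [0.2 0.5 0. ] t 1.1
```

>>> {"fn": "drive_effector", "kwargs": {
  "rows": [0.052, -0.033, 0, 0, 0.088, 0.104, -0.066, 0, 0, 0.088, 0.156, -0.099, 0, 0, 0.088, 0.208, -0.132, 0, 0, 0.088, 0.26, -0.165, 0, 0, 0.088, 0.312, -0.198, 0, 0, 0.088, 0.364, -0.231, 0.025, 0, 0.088, 0.416, -0.264, 0.05, 0, 0.088]
}}

```text
clock: 2.1
tool_pos: [0.6521, -0.1368, 0.2038]
orientation: [-180.0, 0.0, -90.0]
force: [0.7, 0.6, 0.9]
opening: 0.0873
gripper_force: 0.0
```

>>> {"fn": "drive_effector", "kwargs": {
  "rows": [0, 0, 0, 0, 0.088, 0, 0, 0, 0, 0.088]
}}

```text
clock: 2.35
tool_pos: [0.651, -0.1353, 0.2038]
orientation: [179.9, -0.0, -90.0]
force: [0.5, 0.4, 0.2]
opening: 0.0879
gripper_force: 0.0
```

```bash
python3 go.py .654 -.144 .061
```

```text
tool d [ 0.0087 -0.0032  0.1428] turn -0.03 tcp [ 0.651  -0.1353  0.2038] rpy [179.92  -0.   -90.03] F [0.5 0.4 0.2] t 2.35
```

>>> {"fn": "drive_effector", "kwargs": {
  "rows": [0.009, -0.003, 0.03, 0, 0.088, 0.009, -0.003, 0.06, 0, 0.088, 0.009, -0.003, 0.06, 0, 0.088]
}}

```text
clock: 2.72
tool_pos: [0.6528, -0.1427, 0.1435]
orientation: [179.8, 0.0, -89.9]
force: [0.5, -0.2, 0.6]
opening: 0.0875
gripper_force: 0.0
```

```bash
python3 go.py .654 -.144 .061
```

```text
tool d [ 0.0014 -0.0014  0.0825] turn 0.1 tcp [ 0.6528 -0.1427  0.1435] rpy [ 1.7983e+02  2.0000e-02 -8.9900e+01] F [ 0.5 -0.2  0.6] t 2.73
```

>>> {"fn": "drive_effector", "kwargs": {
  "rows": [0.001, -0.001, 0.02, 0, 0.088, 0.001, -0.001, 0.04, 0, 0.088, 0.001, -0.001, 0.06, 0, 0.088, 0.001, -0.001, 0.075, 0, 0.088, 0.001, -0.001, 0.082, 0, 0.088, 0.001, -0.001, 0.082, 0, 0.088]
}}

```text
clock: 3.48
tool_pos: [0.6555, -0.1448, 0.0629]
orientation: [-180.0, -0.0, -90.0]
force: [0.0, 0.6, 0.0]
opening: 0.0876
gripper_force: 0.0
```

>>> {"fn": "drive_effector", "kwargs": {
  "rows": [0, 0, 0, 0, 0.074, 0, 0, 0, 0, 0.068, 0, 0, 0, 0, 0.062, 0, 0, 0, 0, 0.055, 0, 0, 0, 0, 0.05, 0, 0, 0, 0, 0.05]
}}

```text
clock: 4.22
tool_pos: [0.6552, -0.145, 0.0629]
orientation: [180.0, -0.0, -90.0]
force: [-3.4, 1.2, 5.7]
opening: 0.0635
gripper_force: 30.0
```

```bash
python3 go.py .654 -.144 .061
```

```text
tool d [-0.0011  0.0012  0.0019] turn 0.02 tcp [ 0.6552 -0.145   0.0629] rpy [ 1.7999e+02 -1.0000e-02 -8.9980e+01] F [-3.4  1.2  5.7] t 4.22
```

>>> {"fn": "drive_effector", "kwargs": {
  "rows": [0, 0, -0.01, 0, 0.05, 0, 0, -0.03, 0, 0.05, 0, 0, -0.06, 0, 0.05, 0, 0, -0.09, 0, 0.05, 0, 0, -0.11, 0, 0.05, 0, 0, -0.11, 0, 0.05]
}}

```text
clock: 4.97
tool_pos: [0.6562, -0.1449, 0.1742]
orientation: [-179.8, 0.0, -90.0]
force: [0.4, 0.3, -4.0]
opening: 0.0639
gripper_force: 30.0
```

```bash
python3 go.py .3975 -.289 .173
```

```text
tool d [0.144  0.2588 0.0003] turn 0.02 tcp [ 0.6562 -0.1449  0.1742] rpy [-1.7981e+02  1.0000e-02 -8.9980e+01] F [ 0.4  0.3 -4. ] t 4.97
```

Held: 63.9 mm opening, with the force reading showing about 4 N of weight. Moving over the large holder.

>>> {"fn": "drive_effector", "kwargs": {
  "rows": [0.018, 0.032, 0, 0, 0.05, 0.038, 0.07, 0, 0, 0.05, 0.06, 0.108, 0, 0, 0.05, 0.082, 0.147, 0, 0, 0.05, 0.104, 0.186, 0, 0, 0.05, 0.124, 0.224, 0, 0, 0.05, 0.138, 0.248, 0, 0, 0.05, 0.144, 0.259, 0, 0, 0.05]
}}

```text
clock: 5.98
tool_pos: [0.3945, -0.2893, 0.1716]
orientation: [179.9, 0.0, -90.1]
force: [0.1, -0.5, -3.4]
opening: 0.0639
gripper_force: 30.0
```

>>> {"fn": "drive_effector", "kwargs": {
  "rows": [0, 0, 0, 0, 0.05, 0, 0, 0, 0, 0.05]
}}

```text
clock: 6.22
tool_pos: [0.397, -0.2889, 0.1723]
orientation: [180.0, 0.0, -90.0]
force: [-0.2, -0.0, -3.8]
opening: 0.0636
gripper_force: 30.0
```

```bash
python3 go.py .3975 -.289 .173; python3 - <<'E'
from h import *
s=snap('top','t1.png'); snap('scene','s1.png')
from meas import measure
for o in measure(s):
    if o[0]=='hold': print(*o)
E
```

```text
tool d [ 0.0001 -0.0005 -0.0007] turn 0.04 tcp [ 0.397  -0.2889  0.1723] rpy [180.     0.   -89.96] F [-0.2 -0.  -3.8] t 6.22
hold 540 80 113 [ 0.8091 -0.5978] 0.0574 0.0134 [ 0.8152 -0.5935  0.013 ]
hold 278 216 913 [0.4813 0.004 ] 0.0717 0.0077 [0.4848 0.0034 0.006 ]
hold 148 266 578 [0.3678 0.2785] 0.0584 0.0146 [0.3668 0.2787 0.0164]
```

View pics/s1.png

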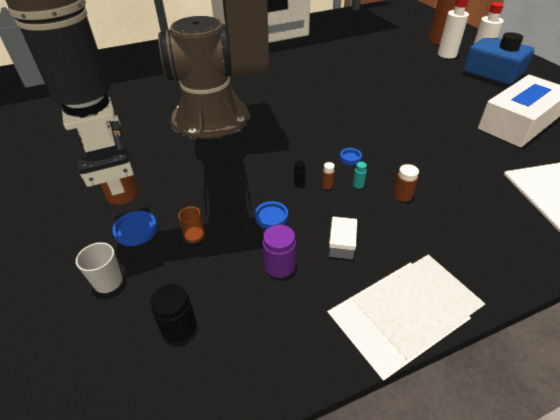

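The jar is upright in the gripper at about (118,190), above the large holder (135,228). Lowering.

>>> {"fn": "drive_effector", "kwargs": {
  "rows": [0, 0, 0.02, 0, 0.05, 0, 0, 0.045, 0, 0.05, 0, 0, 0.07, 0, 0.05, 0, 0, 0.085, 0, 0.05, 0, 0, 0.093, 0, 0.05, 0, 0, 0.097, 0, 0.05, 0, 0, 0.098, 0, 0.05, 0, 0, 0.098, 0, 0.05]
}}

```text
clock: 7.32
tool_pos: [0.3967, -0.2892, 0.075]
orientation: [-180.0, -0.0, -90.0]
force: [-0.6, 0.6, -2.8]
opening: 0.0637
gripper_force: 30.0
```

```bash
python3 go.py .3975 -.289 .068
```

```text
tool d [-0.0002 -0.0008  0.007 ] turn 0.03 tcp [ 0.3967 -0.2892  0.075 ] rpy [-1.7995e+02 -2.0000e-02 -8.9970e+01] F [-0.6  0.6 -2.8] t 7.33
```

>>> {"fn": "drive_effector", "kwargs": {
  "rows": [0, 0, 0.002, 0, 0.05, 0, 0, 0.004, 0, 0.05, 0, 0, 0.005, 0, 0.05, 0, 0, 0.006, 0, 0.05, 0, 0, 0.006, 0, 0.05]
}}

```text
clock: 7.95
tool_pos: [0.3963, -0.2891, 0.0685]
orientation: [180.0, 0.0, -90.0]
force: [-0.1, -0.6, -4.3]
opening: 0.0634
gripper_force: 30.0
```

```bash
python3 go.py .3975 -.289 .068
```

```text
tool d [-0.0001 -0.0012  0.0005] turn 0.02 tcp [ 0.3963 -0.2891  0.0685] rpy [179.99   0.   -89.98] F [-0.1 -0.6 -4.3] t 7.95
```

>>> {"fn": "drive_effector", "kwargs": {
  "rows": [0, -0.001, 0.001, 0, 0.05, 0, -0.001, 0.002, 0, 0.05, 0, -0.001, 0.002, 0, 0.05]
}}

```text
clock: 8.32
tool_pos: [0.3972, -0.2891, 0.0678]
orientation: [180.0, -0.0, -90.0]
force: [-5.4, 4.7, 14.7]
opening: 0.0635
gripper_force: 30.0
```

Contact with the well floor (+15 N upward). Opening slowly, then straight up.

>>> {"fn": "drive_effector", "kwargs": {
  "rows": [0, 0, -0.0005, 0, 0.066, 0, 0, -0.0005, 0, 0.07, 0, 0, -0.0005, 0, 0.078, 0, 0, -0.0005, 0, 0.088, 0, 0, -0.0005, 0, 0.088, 0, 0, -0.0005, 0, 0.088]
}}

```text
clock: 9.07
tool_pos: [0.3974, -0.2891, 0.067]
orientation: [180.0, -0.0, -90.0]
force: [0.3, 0.2, 0.1]
opening: 0.0878
gripper_force: 0.0
```

>>> {"fn": "drive_effector", "kwargs": {
  "rows": [0, 0, -0.01, 0, 0.088, 0, 0, -0.03, 0, 0.088, 0, 0, -0.06, 0, 0.088, 0, 0, -0.1, 0, 0.088, 0, 0, -0.15, 0, 0.088, 0, 0, -0.15, 0, 0.088]
}}

```text
clock: 9.82
tool_pos: [0.3994, -0.29, 0.2218]
orientation: [-179.5, -0.2, -89.9]
force: [0.1, -0.6, -1.8]
opening: 0.0877
gripper_force: 0.0
```

```bash
python3 go.py .545 .319 .22
python3 - <<'E'
from h import *
from meas import measure
for n in('top','scene'):
  s=snap(n,'placed1%s.png'%n)
  for o in measure(s): 
    if o[0]!='hold': print(n,*o)
E
```

```text
tool d [-0.6088 -0.1461  0.0012] turn 0.05 tcp [ 0.3994 -0.29    0.2218] rpy [-1.7954e+02 -1.7000e-01 -8.9950e+01] F [ 0.1 -0.6 -1.8] t 9.82
top obj 232 152 892 [0.6206 0.1086] 0.0899 0.0446 [0.6197 0.1082 0.0443]
top obj 297 151 907 [ 0.6176 -0.0343] 0.0604 0.0902 [ 0.6165 -0.0339  0.0904]
top obj 131 182 549 [0.5447 0.3183] 0.0434 0.0774 [0.5434 0.318  0.0781]
top obj 166 218 194 [0.4672 0.2418] 0.0258 0.064 [0.4677 0.241  0.0645]
top obj 198 233 176 [0.4388 0.1713] 0.0236 0.0644 [0.4388 0.1709 0.0651]
top obj 226 251 162 [0.4028 0.1114] 0.0238 0.0653 [0.4026 0.1113 0.0654]
top cap 127 179 319 [0.5443 0.3189] 0.0425 0.0785 [0.5436 0.3185 0.0782]
top cap 196 232 107 [0.4388 0.1713] 0.0236 0.0654 [0.4388 0.171  0.0652]
scene obj 299 170 201 [0.4055 0.1105] 0.0255 0.0531 [0.4094 0.1093 0.0525]
scene obj 328 17
[... 367 characters left out ...]
]
scene obj 343 234 849 [0.6209 0.1105] 0.0912 0.0425 [0.6236 0.1081 0.0423]
scene obj 279 247 1319 [ 0.6172 -0.0332] 0.0626 0.0875 [ 0.62   -0.0335  0.0882]
scene obj 98 264 1435 [ 0.5154 -0.3601] 0.0664 0.0631 [ 0.5136 -0.3606  0.0633]
scene obj 172 309 1769 [ 0.6705 -0.2537] 0.0614 0.088 [ 0.6723 -0.2536  0.0885]
scene cap 328 166 75 [0.4398 0.1732] 0.025 0.0631 [0.4409 0.1721 0.0627]
scene cap 409 171 220 [0.5459 0.3213] 0.0448 0.0763 [0.5464 0.3193 0.076 ]
scene cap 123 201 503 [ 0.3969 -0.2859] 0.0618 0.0941 [ 0.3997 -0.2873  0.0938]
scene cap 107 247 41 [ 0.5053 -0.3428] 0.0534 0.0792 [ 0.5016 -0.3355  0.079 ]
scene cap 84 266 51 [ 0.5234 -0.3706] 0.06 0.0791 [ 0.5321 -0.3785  0.0791]
```

View pics/placed1scene.png

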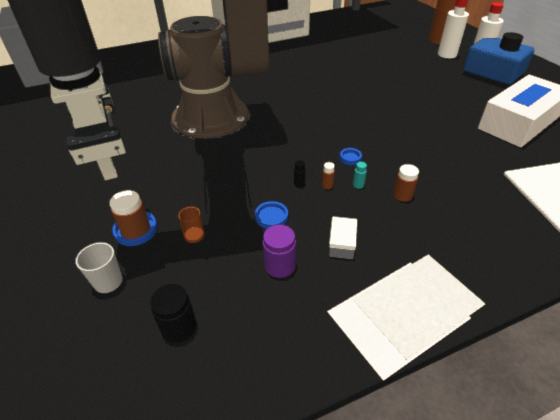

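The large jar stands in its holder at about (130,217), with the cap top at z ≈ 0.094 and centred. Now the medium jar.

>>> {"fn": "drive_effector", "kwargs": {
  "rows": [-0.05, -0.012, 0, 0, 0.088, -0.1, -0.024, 0, 0, 0.088, -0.16, -0.038, 0, 0, 0.088, -0.22, -0.053, 0, 0, 0.088, -0.28, -0.067, 0, 0, 0.088, -0.34, -0.082, 0, 0, 0.088, -0.4, -0.096, 0, 0, 0.088, -0.46, -0.11, 0, 0, 0.088]
}}

```text
clock: 10.92
tool_pos: [0.5066, 0.1727, 0.2159]
orientation: [179.9, -0.1, -90.0]
force: [1.5, -0.4, 0.0]
opening: 0.0876
gripper_force: 0.0
```

>>> {"fn": "drive_effector", "kwargs": {
  "rows": [-0.05, -0.012, 0.02, 0, 0.08, -0.1, -0.024, 0.04, 0, 0.075, -0.14, -0.034, 0.06, 0, 0.07, -0.149, -0.036, 0.08, 0, 0.07, -0.149, -0.036, 0.08, 0, 0.07, -0.149, -0.036, 0.08, 0, 0.07]
}}

```text
clock: 11.68
tool_pos: [0.5431, 0.3189, 0.1373]
orientation: [180.0, -0.0, -90.0]
force: [-0.2, -0.3, 0.5]
opening: 0.07
gripper_force: 0.0
```

```bash
python3 go.py .545 .319 .049
```

```text
tool d [-0.0001 -0.0019  0.0883] turn -0.01 tcp [0.5431 0.3189 0.1373] rpy [ 1.7999e+02 -3.0000e-02 -9.0010e+01] F [-0.2 -0.3  0.5] t 11.68
```

>>> {"fn": "drive_effector", "kwargs": {
  "rows": [0, -0.002, 0.02, 0, 0.07, 0, -0.002, 0.04, 0, 0.07, 0, -0.002, 0.06, 0, 0.07, 0, -0.002, 0.078, 0, 0.07, 0, -0.002, 0.087, 0, 0.07, 0, -0.002, 0.087, 0, 0.07]
}}

```text
clock: 12.42
tool_pos: [0.5451, 0.3196, 0.0498]
orientation: [180.0, -0.0, -90.0]
force: [-0.5, -0.4, 0.2]
opening: 0.0702
gripper_force: 0.0
```

>>> {"fn": "drive_effector", "kwargs": {
  "rows": [0, 0, 0, 0, 0.056, 0, 0, 0, 0, 0.05, 0, 0, 0, 0, 0.044, 0, 0, 0, 0, 0.038, 0, 0, 0, 0, 0.034, 0, 0, 0, 0, 0.034]
}}

```text
clock: 13.18
tool_pos: [0.5451, 0.3201, 0.0504]
orientation: [-180.0, 0.0, -90.0]
force: [-2.4, 0.8, 6.2]
opening: 0.0452
gripper_force: 30.0
```

```bash
python3 go.py .545 .319 .049
```

```text
tool d [0.0011 0.0001 0.0014] turn 0.03 tcp [0.5451 0.3201 0.0504] rpy [-1.7999e+02  1.0000e-02 -8.9970e+01] F [-2.4  0.8  6.2] t 13.18
```

>>> {"fn": "drive_effector", "kwargs": {
  "rows": [0, 0, -0.01, 0, 0.034, 0, 0, -0.03, 0, 0.034, 0, 0, -0.06, 0, 0.034, 0, 0, -0.09, 0, 0.034, 0, 0, -0.11, 0, 0.034, 0, 0, -0.11, 0, 0.034]
}}

```text
clock: 13.92
tool_pos: [0.5459, 0.3206, 0.1619]
orientation: [-179.9, 0.1, -90.0]
force: [0.1, -0.4, -1.6]
opening: 0.046
gripper_force: 30.0
```

```bash
python3 go.py .4845 .0042 .16
```

```text
tool d [0.3163 0.0615 0.001 ] turn 0.02 tcp [0.5459 0.3206 0.1619] rpy [-1.7985e+02  1.4000e-01 -8.9980e+01] F [ 0.1 -0.4 -1.6] t 13.93
```

>>> {"fn": "drive_effector", "kwargs": {
  "rows": [0.03, 0.006, 0, 0, 0.034, 0.075, 0.015, 0, 0, 0.034, 0.125, 0.024, 0, 0, 0.034, 0.175, 0.034, 0, 0, 0.034, 0.225, 0.044, 0, 0, 0.034, 0.27, 0.052, 0, 0, 0.034, 0.302, 0.059, 0, 0, 0.034, 0.316, 0.0615, 0, 0, 0.034]
}}

```text
clock: 14.92
tool_pos: [0.4826, 0.0023, 0.1591]
orientation: [179.9, -0.0, -90.1]
force: [0.6, 0.2, -2.1]
opening: 0.0458
gripper_force: 30.0
```

>>> {"fn": "drive_effector", "kwargs": {
  "rows": [0, 0, 0, 0, 0.034, 0, 0, 0, 0, 0.034]
}}

```text
clock: 15.18
tool_pos: [0.484, 0.0045, 0.1597]
orientation: [180.0, -0.0, -90.0]
force: [0.3, 0.2, -2.0]
opening: 0.0459
gripper_force: 30.0
```

```bash
python3 go.py .4845 .0042 .055
```

```text
tool d [ 0.0003 -0.0005  0.1047] turn 0.04 tcp [0.484  0.0045 0.1597] rpy [179.99  -0.   -89.96] F [ 0.3  0.2 -2. ] t 15.18
```

>>> {"fn": "drive_effector", "kwargs": {
  "rows": [0, 0, 0.02, 0, 0.034, 0, 0, 0.045, 0, 0.034, 0, 0, 0.07, 0, 0.034, 0, 0, 0.085, 0, 0.034, 0, 0, 0.093, 0, 0.034, 0, 0, 0.097, 0, 0.034, 0, 0, 0.098, 0, 0.034, 0, 0, 0.098, 0, 0.034]
}}

```text
clock: 16.18
tool_pos: [0.4841, 0.0041, 0.0625]
orientation: [-180.0, 0.0, -90.0]
force: [-0.3, 0.2, -1.7]
opening: 0.0454
gripper_force: 30.0
```

>>> {"fn": "drive_effector", "kwargs": {
  "rows": [0, 0, 0.002, 0, 0.034, 0, 0, 0.004, 0, 0.034, 0, 0, 0.005, 0, 0.034, 0, 0, 0.006, 0, 0.034, 0, 0, 0.006, 0, 0.034]
}}

```text
clock: 16.8
tool_pos: [0.4837, 0.0039, 0.0559]
orientation: [180.0, -0.0, -90.0]
force: [-0.9, -0.2, -1.0]
opening: 0.0457
gripper_force: 30.0
```

```bash
python3 go.py .4845 .0042 .055
```

```text
tool d [-0.0003 -0.0008  0.0009] turn 0.02 tcp [0.4837 0.0039 0.0559] rpy [179.99  -0.   -89.98] F [-0.9 -0.2 -1. ] t 16.8
```

>>> {"fn": "drive_effector", "kwargs": {
  "rows": [0, 0, 0.001, 0, 0.034, 0, 0, 0.0018, 0, 0.034, 0, 0, 0.0018, 0, 0.034]
}}

```text
clock: 17.18
tool_pos: [0.4839, 0.004, 0.0553]
orientation: [-180.0, -0.0, -90.0]
force: [-5.2, 1.1, 12.9]
opening: 0.0456
gripper_force: 30.0
```

Floor contact again (+13 N). Releasing.

>>> {"fn": "drive_effector", "kwargs": {
  "rows": [0, 0, -0.0005, 0, 0.049, 0, 0, -0.0005, 0, 0.053, 0, 0, -0.0005, 0, 0.06, 0, 0, -0.0005, 0, 0.07, 0, 0, -0.0005, 0, 0.07, 0, 0, -0.0005, 0, 0.07]
}}

```text
clock: 17.92
tool_pos: [0.4837, 0.0039, 0.0547]
orientation: [180.0, -0.0, -90.0]
force: [-0.1, -0.8, -0.1]
opening: 0.0696
gripper_force: 0.0
```

>>> {"fn": "drive_effector", "kwargs": {
  "rows": [0, 0, -0.01, 0, 0.07, 0, 0, -0.03, 0, 0.07, 0, 0, -0.06, 0, 0.07, 0, 0, -0.1, 0, 0.07, 0, 0, -0.14, 0, 0.07, 0, 0, -0.14, 0, 0.07]
}}

```text
clock: 18.68
tool_pos: [0.4856, 0.0045, 0.1987]
orientation: [-179.6, 0.1, -89.9]
force: [-0.2, 0.6, -0.3]
opening: 0.07
gripper_force: 0.0
```

```bash
python3 go.py .4387 .1718 .13
python3 - <<'E'
from h import *
from meas import measure
for n in('top','scene'):
  s=snap(n,'placed2%s.png'%n)
  for o in measure(s): 
    if o[0]!='hold': print(n,*o)
E
```

```text
tool d [-0.1672  0.0472  0.0688] turn 0.05 tcp [0.4856 0.0045 0.1987] rpy [-1.7961e+02  1.2000e-01 -8.9950e+01] F [-0.2  0.6 -0.3] t 18.68
top obj 400 130 1012 [ 0.6706 -0.2546] 0.0608 0.0901 [ 0.6694 -0.2543  0.0905]
top obj 455 201 830 [ 0.516  -0.3605] 0.0658 0.0662 [ 0.5189 -0.3671  0.0666]
top obj 277 210 146 [0.4837 0.0037] 0.0401 0.084 [0.4838 0.0041 0.0835]
top obj 363 224 278 [ 0.4638 -0.1729] 0.0464 0.0613 [ 0.4646 -0.1725  0.0635]
top obj 198 233 175 [0.4387 0.171 ] 0.0235 0.0647 [0.4388 0.1708 0.0652]
top obj 421 257 1086 [ 0.3976 -0.2871] 0.061 0.0953 [ 0.3974 -0.287   0.0955]
top obj 226 251 163 [0.4028 0.1116] 0.0239 0.0648 [0.4026 0.1112 0.0651]
top cap 457 197 323 [ 0.5156 -0.3616] 0.0695 0.0793 [ 0.516  -0.3614  0.0794]
top cap 277 210 145 [0.4837 0.0037] 0.0401 0.084 [0.4838 0.0041 0.083
[... 617 characters left out ...]

scene obj 343 234 848 [0.6204 0.1114] 0.0913 0.0425 [0.6235 0.1082 0.0423]
scene obj 279 247 1313 [ 0.6173 -0.0329] 0.0611 0.0874 [ 0.6199 -0.0336  0.0883]
scene obj 98 264 1440 [ 0.5151 -0.3585] 0.0674 0.063 [ 0.5134 -0.3607  0.0632]
scene obj 172 309 1764 [ 0.6698 -0.2535] 0.0608 0.088 [ 0.6724 -0.2536  0.0885]
scene cap 328 167 66 [0.4399 0.1711] 0.0236 0.0634 [0.4416 0.1715 0.0629]
scene cap 270 192 237 [0.4838 0.0052] 0.043 0.0818 [0.4864 0.0036 0.0813]
scene cap 123 201 518 [ 0.3976 -0.2854] 0.0619 0.0942 [ 0.4001 -0.2866  0.0938]
scene cap 107 248 43 [ 0.5065 -0.3433] 0.0551 0.0797 [ 0.5036 -0.3352  0.0793]
scene cap 84 266 53 [ 0.5228 -0.3707] 0.0598 0.0794 [ 0.5314 -0.379   0.0789]
```

View pics/placed2scene.png

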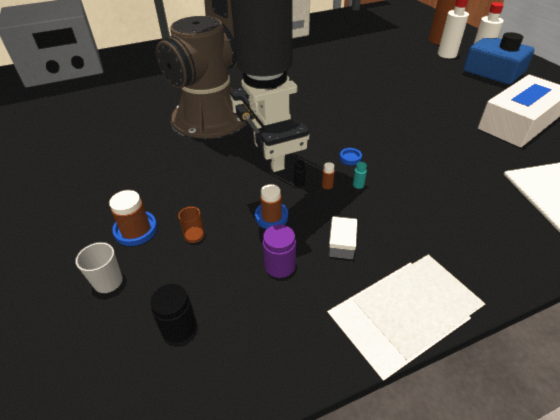

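Both large (130,217) and medium (270,205) jars stand in their holders, with cap tops at 95.5 and 83.5 mm. Now the small amber jar at (328,176), between the black and the turquoise look-alikes.

>>> {"fn": "drive_effector", "kwargs": {
  "rows": [-0.04, 0.011, 0, 0, 0.055, -0.08, 0.023, 0, 0, 0.05, -0.12, 0.034, 0.02, 0, 0.05, -0.155, 0.043, 0.04, 0, 0.05, -0.167, 0.047, 0.06, 0, 0.05, -0.167, 0.047, 0.069, 0, 0.05, -0.167, 0.047, 0.069, 0, 0.05]
}}

```text
clock: 19.65
tool_pos: [0.4362, 0.1701, 0.1248]
orientation: [179.9, -0.1, -90.0]
force: [-0.7, 0.3, 0.9]
opening: 0.0502
gripper_force: 0.0
```

```bash
python3 go.py .4387 .1718 .042
```

```text
tool d [-0.0019 -0.0027  0.0828] turn 0.01 tcp [0.4362 0.1701 0.1248] rpy [ 1.7989e+02 -1.1000e-01 -8.9990e+01] F [-0.7  0.3  0.9] t 19.65
```

>>> {"fn": "drive_effector", "kwargs": {
  "rows": [-0.0018, -0.0025, 0.02, 0, 0.05, -0.0018, -0.0025, 0.04, 0, 0.05, -0.0018, -0.0025, 0.06, 0, 0.05, -0.0018, -0.0025, 0.075, 0, 0.05, -0.0018, -0.0025, 0.081, 0, 0.05, -0.0018, -0.0025, 0.081, 0, 0.05, -0.0018, -0.0025, 0.081, 0, 0.05]
}}

```text
clock: 20.52
tool_pos: [0.4396, 0.1729, 0.0454]
orientation: [-180.0, 0.0, -90.0]
force: [0.2, -0.0, 0.2]
opening: 0.05
gripper_force: 0.0
```

```bash
python3 go.py .4387 .1718 .042
```

```text
tool d [0.0011 0.0009 0.0034] turn 0.01 tcp [0.4396 0.1729 0.0454] rpy [-1.7995e+02  4.0000e-02 -8.9990e+01] F [ 0.2 -0.   0.2] t 20.52
```

>>> {"fn": "drive_effector", "kwargs": {
  "rows": [0.001, 0.001, 0.003, 0, 0.05, 0.001, 0.001, 0.003, 0, 0.05, 0.001, 0.001, 0.003, 0, 0.038, 0.001, 0.001, 0.003, 0, 0.032, 0.001, 0.001, 0.003, 0, 0.026, 0.001, 0.001, 0.003, 0, 0.02, 0.001, 0.001, 0.003, 0, 0.018, 0.001, 0.001, 0.003, 0, 0.018]
}}

```text
clock: 21.52
tool_pos: [0.4382, 0.1718, 0.0418]
orientation: [-180.0, 0.0, -90.0]
force: [-0.2, 0.2, 1.0]
opening: 0.0273
gripper_force: 30.0
```

```bash
python3 go.py .4387 .1718 .042
```

```text
tool d [-0.     -0.0005 -0.0002] turn 0.02 tcp [0.4382 0.1718 0.0418] rpy [-180.      0.    -89.98] F [-0.2  0.2  1. ] t 21.52
```

>>> {"fn": "drive_effector", "kwargs": {
  "rows": [0, 0, -0.01, 0, 0.018, 0, 0, -0.03, 0, 0.018, 0, 0, -0.06, 0, 0.018, 0, 0, -0.09, 0, 0.018, 0, 0, -0.11, 0, 0.018, 0, 0, -0.11, 0, 0.018]
}}

```text
clock: 22.28
tool_pos: [0.4389, 0.1724, 0.1538]
orientation: [-179.8, 0.2, -90.0]
force: [0.5, -0.3, -0.2]
opening: 0.0276
gripper_force: 30.0
```

```bash
python3 go.py .3676 .279 .15
```

```text
tool d [-0.1067  0.0713  0.0039] turn 0.03 tcp [0.4389 0.1724 0.1538] rpy [-1.7983e+02  1.5000e-01 -8.9970e+01] F [ 0.5 -0.3 -0.2] t 22.27
```

>>> {"fn": "drive_effector", "kwargs": {
  "rows": [-0.02, 0.013, 0, 0, 0.018, -0.05, 0.033, 0, 0, 0.018, -0.08, 0.053, 0, 0, 0.018, -0.1, 0.067, 0, 0, 0.018, -0.107, 0.071, 0, 0, 0.018, -0.107, 0.071, 0, 0, 0.018, -0.107, 0.071, 0, 0, 0.018]
}}

```text
clock: 23.15
tool_pos: [0.3673, 0.278, 0.1515]
orientation: [180.0, -0.0, -90.0]
force: [0.2, -0.2, -1.4]
opening: 0.0273
gripper_force: 30.0
```

```bash
python3 go.py .3676 .279 .047
```

```text
tool d [-0.001  -0.0003  0.1045] turn -0.01 tcp [0.3673 0.278  0.1515] rpy [ 1.7998e+02 -3.0000e-02 -9.0010e+01] F [ 0.2 -0.2 -1.4] t 23.15
```

>>> {"fn": "drive_effector", "kwargs": {
  "rows": [-0.001, 0, 0.02, 0, 0.018, -0.001, 0, 0.045, 0, 0.018, -0.001, 0, 0.07, 0, 0.018, -0.001, 0, 0.085, 0, 0.018, -0.001, 0, 0.093, 0, 0.018, -0.001, 0, 0.097, 0, 0.018, -0.001, 0, 0.098, 0, 0.018, -0.001, 0, 0.098, 0, 0.018]
}}

```text
clock: 24.15
tool_pos: [0.3673, 0.2799, 0.0542]
orientation: [-180.0, 0.0, -90.0]
force: [0.1, 0.1, -0.2]
opening: 0.0274
gripper_force: 30.0
```

```bash
python3 go.py .3676 .279 .047; python3 - <<'E'
from h import *
s=snap('scene')['frame'][110:210,280:440]; cv2.imwrite('pics/c3.png',cv2.resize(s,(640,400),interpolation=2)[...,::-1])
E
```

```text
tool d [ 0.0009 -0.0003  0.0072] turn 0.02 tcp [0.3673 0.2799 0.0542] rpy [-1.7998e+02  4.0000e-02 -8.9980e+01] F [ 0.1  0.1 -0.2] t 24.15
```

View pics/c3.png

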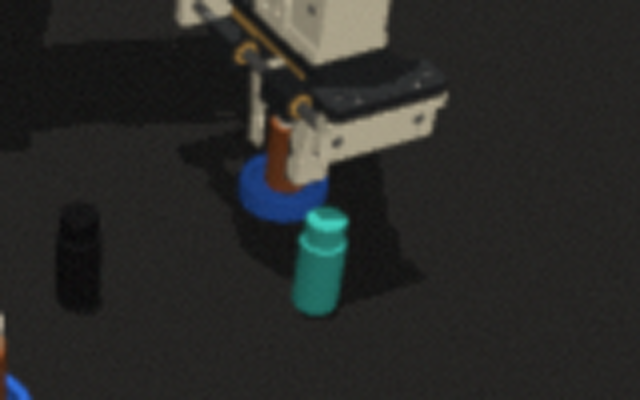

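The small jar is upright inside the holder ring (crop ~(283,165)), with the neighbours untouched. Lowering the last 7 mm.

>>> {"fn": "drive_effector", "kwargs": {
  "rows": [0.001, 0, 0.002, 0, 0.018, 0.001, 0, 0.004, 0, 0.018, 0.001, 0, 0.0055, 0, 0.018, 0.001, 0, 0.0065, 0, 0.018, 0.001, 0, 0.0065, 0, 0.018]
}}

```text
clock: 24.82
tool_pos: [0.3671, 0.2787, 0.0471]
orientation: [180.0, -0.0, -90.0]
force: [0.1, 0.2, -0.1]
opening: 0.0274
gripper_force: 30.0
```

>>> {"fn": "drive_effector", "kwargs": {
  "rows": [0, 0, 0.0007, 0, 0.018, 0, 0, 0.0014, 0, 0.018, 0, 0, 0.0014, 0, 0.018]
}}

```text
clock: 25.2
tool_pos: [0.3672, 0.2788, 0.0467]
orientation: [-180.0, 0.0, -90.0]
force: [-2.9, -2.0, 12.7]
opening: 0.0275
gripper_force: 30.0
```

>>> {"fn": "drive_effector", "kwargs": {
  "rows": [0, 0, -0.0005, 0, 0.031, 0, 0, -0.0005, 0, 0.035, 0, 0, -0.0005, 0, 0.042, 0, 0, -0.0005, 0, 0.05, 0, 0, -0.0005, 0, 0.05, 0, 0, -0.0005, 0, 0.05]
}}

```text
clock: 25.95
tool_pos: [0.3671, 0.2787, 0.0463]
orientation: [180.0, -0.0, -90.0]
force: [0.6, -0.4, 0.1]
opening: 0.0497
gripper_force: 0.0
```

>>> {"fn": "drive_effector", "kwargs": {
  "rows": [0, 0, -0.01, 0, 0.05, 0, 0, -0.03, 0, 0.05, 0, 0, -0.06, 0, 0.05, 0, 0, -0.1, 0, 0.05, 0, 0, -0.15, 0, 0.05, -0.03, 0, -0.19, 0, 0.05, -0.06, 0, -0.2, 0, 0.05, -0.06, 0, -0.2, 0, 0.05]
}}

```text
clock: 26.95
tool_pos: [0.3673, 0.3404, 0.248]
orientation: [-179.9, 0.1, -89.9]
force: [-0.4, -0.1, 0.3]
opening: 0.0502
gripper_force: 0.0
```

```bash
python3 - <<'E'
from h import *
from meas import measure
for n in('top','scene'):
  s=snap(n,'placed3%s.png'%n)
  for o in measure(s): 
    if o[0]!='hold': print(n,*o)
E
```

```text
top obj 400 130 1016 [ 0.6703 -0.2552] 0.0615 0.0901 [ 0.6694 -0.2546  0.0906]
top obj 232 152 892 [0.6209 0.1086] 0.0901 0.0447 [0.6197 0.1081 0.0443]
top obj 297 151 904 [ 0.6171 -0.034 ] 0.0602 0.0902 [ 0.6165 -0.0338  0.0905]
top obj 455 201 831 [ 0.5156 -0.3607] 0.0657 0.0664 [ 0.5189 -0.3669  0.0668]
top obj 278 213 436 [0.4841 0.0033] 0.0417 0.0832 [0.4839 0.0032 0.0834]
top obj 166 218 195 [0.4685 0.2419] 0.0245 0.0641 [0.468  0.2414 0.0649]
top obj 363 224 280 [ 0.4639 -0.1725] 0.0458 0.0612 [ 0.4639 -0.1726  0.0633]
top obj 421 257 1082 [ 0.3975 -0.2877] 0.0604 0.0954 [ 0.3973 -0.287   0.0955]
top obj 226 251 161 [0.403  0.1115] 0.0238 0.0648 [0.4027 0.1113 0.0653]
top obj 144 266 215 [0.3677 0.2781] 0.0241 0.0691 [0.3677 0.2771 0.0699]
top cap 455 199 142 [ 0.5156 -0.3609] 0.0676 0.081 [ 0.5166 -
[... 704 characters left out ...]
cene obj 343 234 847 [0.6208 0.1099] 0.0902 0.0426 [0.6233 0.1082 0.0423]
scene obj 279 247 1316 [ 0.6173 -0.0325] 0.0614 0.0874 [ 0.6199 -0.0334  0.0883]
scene obj 98 264 1436 [ 0.5154 -0.3588] 0.0666 0.0628 [ 0.5143 -0.3602  0.0629]
scene obj 172 309 1767 [ 0.6699 -0.253 ] 0.0618 0.0881 [ 0.6723 -0.2536  0.0885]
scene cap 352 138 64 [0.3692 0.2806] 0.0261 0.068 [0.37   0.2788 0.0675]
scene cap 270 192 253 [0.4838 0.0063] 0.0437 0.0815 [0.4859 0.004  0.0811]
scene cap 123 201 521 [ 0.3976 -0.2848] 0.0626 0.0942 [ 0.3998 -0.2868  0.0938]
scene cap 107 247 40 [ 0.5044 -0.3422] 0.0532 0.0791 [ 0.5015 -0.3356  0.079 ]
scene cap 84 266 52 [ 0.5233 -0.3706] 0.0619 0.0793 [ 0.5315 -0.3788  0.0789]
```

View pics/placed3scene.png

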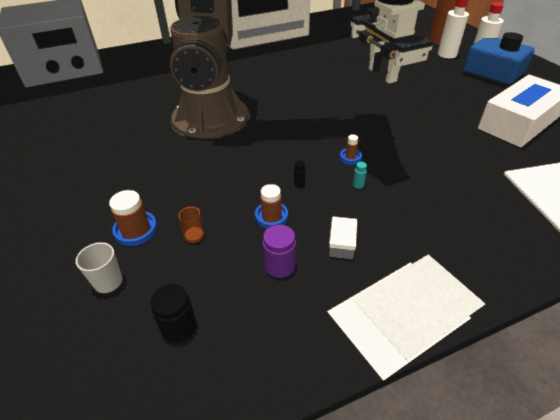

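All three jars stand centred in their holders at (130,217), (270,205) and (352,150), with cap tops 5 mm above their bench height. The other objects haven't moved and the arm is clear, so I'm handing in.

```bash
python3 -c "
from plant import job; print(job.close_job())"
```

```text
the job is handed in; nothing more can be done
None
```

The large, medium and small capped jars were placed upright in that order, each within about 3 mm of the centre of its own holder, with the bystanders unmoved; the job was handed in at about 27 s, and the hand-in printed no verdict.

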